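# Check the trolley brake lever

### The arm

A 6-joint arm with a two-finger parallel gripper is mounted at the origin on a cart in front of the work surface, level with it; the furniture and walls round the work are solid. World frame = base frame: x ahead of the robot, y to its left, z up, the work surface at z = 0. Lengths are in m, angles in rad, forces in N, time in s.
With the tool pointing down it reaches from about 0.25 to 0.725 m from the base axis. Payload 4 kg.
Tool frame: the origin (TCP) lies midway between the tips of the shut fingers; the grasp point (between the pads) lies 19 mm behind it; z points along the fingers, y is the line along which they close (so a half turn about z gives the same grasp; the last joint's range is limited). The gripper opens to 85 mm and grips with 20 to 120 N. Pads are 22 mm wide; open, the fingers measure 114 mm over their backs; the gripper's body (76 mm by 85 mm) begins 54 mm behind the grasp point. The pads swing forward as they close: fully open they stand 13 mm farther back than shut.
Start: joints at [-1.164, 0.241, 0.005, 1.335, 0, 1.571], TCP at [0.198, -0.459, 0.231] pointing down, gripper open.
Joint ranges: [-2.72, 2.72], [-1.05, 1.87], [-1.09, 1.28], [-1.99, 2.15], [-1.42, 1.44], [-3.14, 3.14]. Speed limits (rad/s): [2.79, 2.79, 3.14, 3.14, 3.14, 3.14].

### API

Orientations are given as a unit quaternion [x, y, z, w].
In Python, from workcell import monitor, vision, job gives the robot as it stands.
- The arm moves only by the tool move_arm, never from a script. Its argument "moves" is a list that holds one entry, the list of rows, each a list of 5 numbers: the shift along the world's x, y, z in m, then the turn about the world's z in degrees, then the opening in per cent of the stroke, from 0 (shut) to 100 (fully open). In form: [[[x, y, z, turn, gripper], ...]]. A call has 1 to 5 rows; each row is the pose to reach, as a shift and turn from the pose commanded when the call began; what a row does not reach only later rows make up. A row lasts 1/8 s, in which the tool goes at most 62.5 mm and 10.7 degrees, less where a joint would pass 70% of its speed; a pose out of reach is approached as far as the arm can. A call with a gripper value outside its range is refused whole. The fingers move at their own pace and stop on an object; the grip force is fixed at half the most. Time passes only in rows, so rows that repeat a pose let the fingers close. It gives the time, the measured TCP pose, the force, the opening and the grip force at its end, in the units of the state.
- monitor.get_obs(): the state, without advancing time (a new reading comes with each control period).
- vision.camera(name): name is "scene" or "top" or "wrist"; returns a dict with "color" (384x512x3 uint8, red, green, blue), "camera_matrix" (3x3 intrinsics, pixels), "eye" and "attitude" of the camera in the world; the wrist camera has in their place "hand_eye" (4x4, takes a point from camera to tool coordinates, whose origin is the TCP and whose axes are the flange's). Camera axes: x right, y up, looking along -z (the intrinsics and any distortion apply to the point x, -y, -z); pixel columns grow to the right and rows downward; lengths in m; the calibration is good to about 2 mm. A picture is of the moment at which its call begins: read the wrist's pose just before it. There is no depth.
- job.job_done(): hands the job in; it is judged then, once.
The state is a dict: "clock": time; "joint_pos": joint angles; "joint_vel": joint speeds; "tau": joint torques, N m; "eef_pos": TCP position; "tool_rot": TCP orientation; "ft_force": force on the tool from outside, world axes, zero at the start; "ft_torque": the same for the moment, N m; "grip_width": finger opening in m; "grasp_force": force on a finger pad.
Only numpy, scipy, OpenCV 4.12 (cv2) and the standard library are available. Lean on these libraries where they do the work, as an engineer would, in place of code of your own. Each camera call takes 0.05 s, during which the arm holds its last target. There are 200 camera calls.

### The job

Check the trolley's brake lever, the long one with a ball at its end: with the fingertips or the outside of the fingers press it in towards its bar until it stops short of the bar, let it spring right back out untouched, then gently press it in to its stop again and finish while still holding it there. Do not pinch or touch the bar, do not press the short lever on the other handle, and leave the loose things lying as they are.

Things in the scene. Friction and masses are not known exactly. Their poses are not given: they have to be found in the camera images.
- brake_press (a point): The place to press: middle (in height) of the brake blade's outer face, 95 mm from the pivot; moves with the lever. +x points squarely into the blade, the way to push (to the bar); +y along the blade to its ball; z up. Blade: steel, 8 mm thick, z 77 to 93 mm, 120 mm long, ball 20 mm across. Good to press: 60 to 105 mm from the pivot. Nothing tall within 50 mm of its outer side or below it.
- brake_lever (a joint): Angle of the brake lever about its upright pivot: 0 at rest (0.40 rad out from the bar's direction), 0.34 rad pressed in against its rigid stop, where a gap of about 24 mm is left between blade and bar. A spring returns it to 0: at 95 mm from the pivot it takes about 2.3 N to start it and 6.3 N to reach the stop. The press place travels 32 mm on an arc.
- brake_stand: Stand of the brake handle, fixed to the bench; origin at bench level. +x: the way the lever is pressed, +y: along the bar to the lever's free end, z up; in this frame: base plate 85 x 150 x 12 mm centred at x = 22 mm; two posts at x = 30, y = +-62 mm; the lever's pivot axis at x = -4, y = -60 mm; highest point 106 mm.
- brake_bar: The brake handle's round bar, 24 mm across with a black ribbed grip, 166 mm long, lying level, fixed on the stand; origin at its middle, 85 mm above the bench; its y axis runs along it. Not to be touched.
- tilt_stand: Stand of the other handle, the same as brake_stand in all but the lever, with the same frame. The two handles may stand in either order.
- tilt_lever (a joint): Angle of the other handle's short lever (80 mm, with a plain square end and no ball): 0 at rest; leave it there.
- hex_key: Loose black hex key, 28 x 83 x 5 mm, lying on the bench in front of the handles; leave it.
- mount_bottle: Loose small white bottle with a nozzle, 30 mm across, 96 mm tall, standing behind the handles; origin under its centre; leave it.
- cassette: Loose tissue cassette with a wax block, 29 x 48 x 12 mm, on the bench near its front edge; leave it.

How it is judged:
By the outcome, as a careful person would: the job done as asked, in the order asked, and still so for the second after the job is handed in, while the arm keeps its last pose, push and grip.
It also fails if it takes over 42 s, if anything falls off the work surface, if the arm or the gripper's body presses on something with over 40 N, if the wrist force passes 120 N, or if a joint passes its speed limit or range.

## Working session

There is one attempt and no reset: what is moved stays moved. The work goes in short steps, Python scripts to look and compute and a tool call to move; the robot and the scene stay as the last step left them, time stands still between calls to the robot, and variables do not carry over. Pictures are saved under pics/ and viewed, at most 10 in all, crops included, and the job is handed in when it is done.

Besides the shell and the picture viewer there is one more tool, called after "Emit:" by a JSON object that holds its "fn" and its "kwargs". move_arm: Moves the arm, as the interface text tells. Its arguments: {"type":"object","properties":{"moves":{"type":"array","items":{"type":"array","items":{"type":"array","items":{"type":"number"}}}}},"required":["moves"]}

```bash
mkdir -p pics; cat > h.py <<'E'
import numpy as np, cv2
from workcell import monitor, vision, job
from scipy.spatial.transform import Rotation as R
def cam(name,f=None):
    c=vision.camera(name)
    if f: cv2.imwrite('pics/'+f,cv2.cvtColor(c['color'],cv2.COLOR_RGB2BGR))
    return c
def rot(a):
    a=np.array(a,float)
    return a if a.shape==(3,3) else R.from_quat(a).as_matrix()
def cast(c,u,v,z):
    K=np.array(c['camera_matrix']); p=np.linalg.inv(K)@[u,v,1.]
    d=rot(c['attitude'])@[p[0],-p[1],-p[2]]; e=np.array(c['eye'])
    return e+d*(z-e[2])/d[2]
E
python3 - <<'E'
from h import *
for n in('top','scene'):
    c=cam(n,n+'1.png'); print({k:v for k,v in c.items() if k!='color'})
print(monitor.get_obs())
E
```

```text
{'camera_matrix': array([[403.10726216,   0.        , 253.73157724],
       [  0.        , 403.10726216, 188.79867571],
       [  0.        ,   0.        ,   1.        ]]), 'eye': array([0.48026279, 0.2330991 , 0.98440572]), 'attitude': array([ 0.01694475, -0.01561366, -0.69965786,  0.71410642])}
{'camera_matrix': array([[376.39382662,   0.        , 257.31966582],
       [  0.        , 376.39382662, 193.33626988],
       [  0.        ,   0.        ,   1.        ]]), 'eye': array([0.10951663, 0.69115343, 0.66383805]), 'attitude': array([-0.13761057,  0.36793552,  0.854699  , -0.33937649])}
{'clock': 0.1, 'joint_pos': array([-1.16401619e+00,  2.41340115e-01,  3.86674271e-03,  1.33521529e+00,
        1.73371767e-05,  1.57078823e+00]), 'joint_vel': array([-0.00032519, -0.00157997,  0.00142587, -0.00054189,  0.00137909,
       -0.00096459]), 'tau': array([-3.25141882e-04, -3.73137546e+01,  2.53010327e+01,  1.08775040e-02,
       -1.20828490e-04, -3.85326011e-07]), 'eef_pos': array([ 0.19760718, -0.4586759 ,  0.23050373]), 'tool_rot': array([ 9.79386190e-01,  2.01994542e-01, -1.82623397e-04, -9.28416499e-04]), 'ft_force': array([-0.35402548,  0.83871887, -1.01168825]), 'ft_torque': array([-0.01067771,  0.05933402,  0.02054001]), 'grasp_force': 0.0, 'grip_width': 0.08515681114640183}
```

View pics/top1.png

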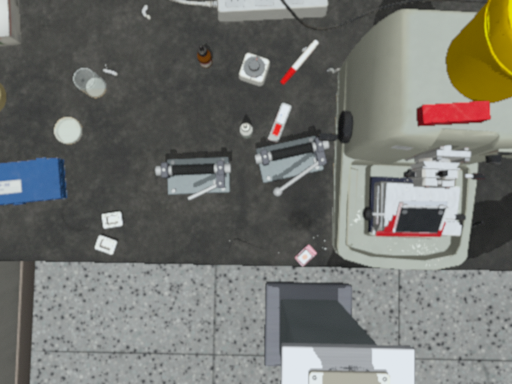

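View pics/scene1.png

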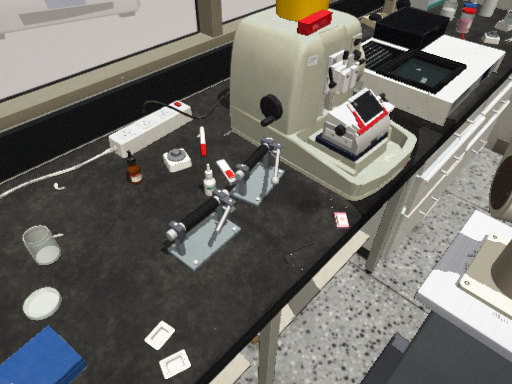

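The top view shows the brake handle on the right. Its ball is near (278,192), the pivot near (318,165), and the bar runs (260,158)–(325,143). The short lever is on the left handle. I'll enlarge that area.

```bash
python3 - <<'E'
from h import *
c=cam('top')
im=cv2.cvtColor(c['color'],cv2.COLOR_RGB2BGR)[120:220,235:355]
cv2.imwrite('pics/crop.png',cv2.resize(im,None,fx=6,fy=6,interpolation=cv2.INTER_CUBIC))
for n,u,v,z in [('ball',278,192,.085),('piv',319,166,.093),('barL',262,158,.085),('barR',326,144,.085)]:
    print(n,cast(c,u,v,z).round(4))
E
```

```text
ball [0.5156 0.1809 0.085 ]
piv [0.5749 0.0914 0.093 ]
barL [0.5912 0.2181 0.085 ]
barR [0.6256 0.0751 0.085 ]
```

View pics/crop.png

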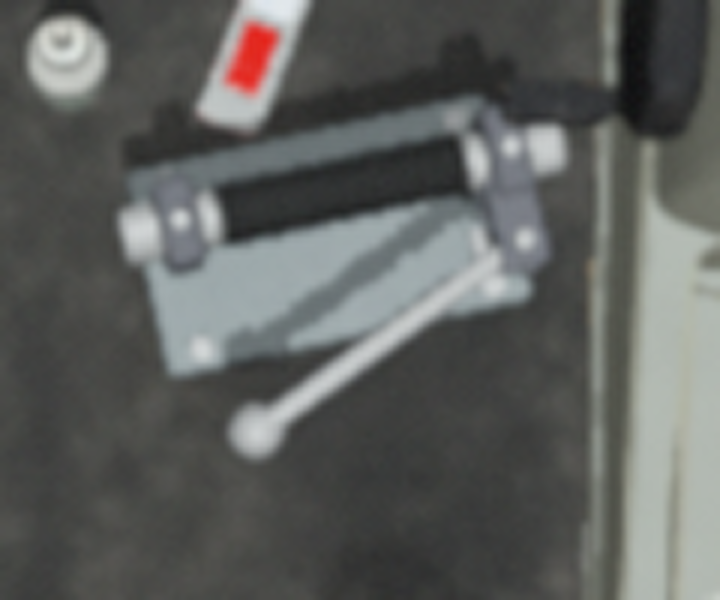

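The crop shows the ball at (277.8,192), the pivot bolt at (322.5,159.7), and the bar ends at (255.8,159.2) and (329.2,144.7).

```bash
python3 - <<'E'
from h import *
c=cam('top')
f=lambda u,v,z:cast(c,u,v,z)
ball=f(277.8,192,.085);piv=f(322.5,159.7,.1);L=f(255.8,159.2,.085);Rr=f(329.2,144.7,.085)
print(ball,piv,L,Rr,'len',np.linalg.norm(ball-piv),np.linalg.norm(L-Rr))
y=(L-Rr);y[2]=0;y/=np.linalg.norm(y);x=np.array([y[1],-y[0],0])
mid=(L+Rr)/2;print('x,y',x,y,'mid',mid,'piv in bar frame',(piv-mid)@x,(piv-mid)@y)
b=ball-piv;b[2]=0;b/=np.linalg.norm(b);print('angle from bar',np.arccos(b@y),'blade dir',b, np.degrees(np.arctan2(b[1],b[0])))
n=np.array([b[1],-b[0],0]);print('push dir',n,np.degrees(np.arctan2(n[1],n[0])))
for d in(.06,.08,.095,.105):print(d,piv+b*d-n*.004)
o=monitor.get_obs();print(R.from_quat(o['tool_rot']).as_matrix().round(3),o['eef_pos'])
E
```

```text
[0.51563228 0.18134776 0.085     ] [0.58825163 0.08502281 0.1       ] [0.58817444 0.23194169 0.085     ] [0.62419913 0.06790806 0.085     ] len 0.12156095268095256 0.16794287748133646
x,y [0.97672275 0.21450565 0.        ] [-0.21450565  0.97672275  0.        ] mid [0.60618678 0.14992487 0.085     ] piv in bar frame -0.03143953185796761 -0.059544126476902166
angle from bar 0.42980654328817597 blade dir [-0.60199102  0.79850286  0.        ] 127.01262729401633
push dir [0.79850286 0.60199102 0.        ] 37.01262729401631
0.06 [0.54893816 0.13052502 0.1       ]
0.08 [0.53689834 0.14649508 0.1       ]
0.095 [0.52786847 0.15847262 0.1       ]
0.105 [0.52184856 0.16645765 0.1       ]
[[ 0.918  0.396 -0.001]
 [ 0.396 -0.918  0.001]
 [ 0.    -0.001 -1.   ]] [ 0.19769052 -0.4588379   0.23075095]
```

Emit:
{"fn": "move_arm", "kwargs": {"moves": [[[0.02,0.055,0,0,0],[0.04,0.11,0,0,0],[0.06,0.165,0,0,0],[0.07,0.225,0,0,0],[0.075,0.285,0,0,0]]]}}

```text
clock: 0.82
eef_pos: [0.273, -0.1724, 0.2313]
tool_rot: [0.979, 0.202, 0.0, 0.0]
ft_force: [1.5, 0.7, 0.2]
grip_width: 0.0003
grasp_force: 0.0
```

Emit:
{"fn": "move_arm", "kwargs": {"moves": [[[0,0.06,0,0,0],[0,0.12,0,0,0],[0,0.18,0,0,0],[0,0.24,0,0,0],[0,0.3,0,0,0]]]}}

```text
clock: 1.45
eef_pos: [0.2744, 0.123, 0.2316]
tool_rot: [0.978, 0.207, 0.0, -0.002]
ft_force: [1.4, -0.3, -0.1]
grip_width: 0.0001
grasp_force: 0.0
```

Emit:
{"fn": "move_arm", "kwargs": {"moves": [[[0.06,0,0,0,0],[0.12,0,0,0,0],[0.17,0,0,0,0],[0.22,0,0,0,0],[0.22,0,0,0,0]]]}}

```text
clock: 2.08
eef_pos: [0.4974, 0.1209, 0.2294]
tool_rot: [0.979, 0.204, -0.001, -0.002]
ft_force: [-0.2, -0.1, -0.0]
grip_width: -0.0001
grasp_force: 0.0
```

```bash
python3 - <<'E'
from h import *
o=monitor.get_obs();c=cam('wrist','w1.png');H=np.array(c['hand_eye']);K=np.array(c['camera_matrix'])
T=np.eye(4);T[:3,:3]=R.from_quat(o['tool_rot']).as_matrix();T[:3,3]=o['eef_pos']
W=T@H;print(o['eef_pos'],W.round(4))
for n,p in dict(piv=[.588,.085,.1],ball=[.5156,.1813,.085],press=[.528,.158,.085]).items():
    q=np.linalg.inv(W)@[*p,1];a=K@[q[0],-q[1],-q[2]];print(n,a[:2]/a[2])
E
```

```text
[0.49744637 0.12087979 0.22944554] [[ 0.3983  0.8687  0.2944  0.5716]
 [-0.9172  0.3792  0.1221  0.1531]
 [-0.0056 -0.3187  0.9478  0.3731]
 [ 0.      0.      0.      1.    ]]
piv [328.7618881  112.27641969]
ball [210.9914095  139.39584902]
press [236.0315904  137.39875175]
```

View pics/w1.png

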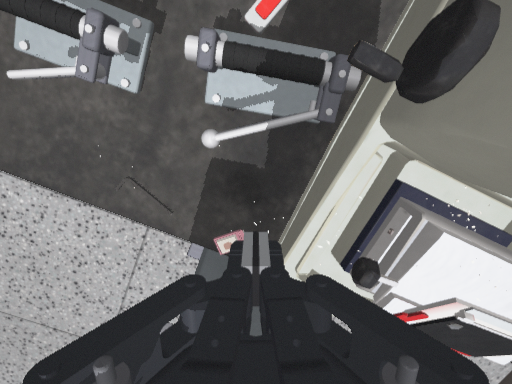

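The wrist view shows the ball at (210,139) and the pivot at (329,113), which matches the prediction. Nothing stands below the fingertips, so I'll descend.

Emit:
{"fn": "move_arm", "kwargs": {"moves": [[[0,0,-0.05,0,0],[0,0,-0.1,0,0],[0,0,-0.14,0,0],[0,0,-0.157,0,0],[0,0,-0.157,0,0]]]}}

```text
clock: 2.75
eef_pos: [0.4924, 0.1207, 0.0734]
tool_rot: [0.979, 0.204, -0.002, -0.002]
ft_force: [0.7, 0.5, 0.5]
grip_width: -0.0002
grasp_force: 0.0
```

Emit:
{"fn": "move_arm", "kwargs": {"moves": [[[0.008,0.006,0,0,0],[0.016,0.012,0,0,0],[0.02,0.015,0,0,0],[0.02,0.015,0,0,0],[0.02,0.015,0,0,0]]]}}

```text
clock: 3.38
eef_pos: [0.5147, 0.1359, 0.0742]
tool_rot: [0.979, 0.204, -0.001, -0.002]
ft_force: [-0.7, 0.4, -0.1]
grip_width: 0.0001
grasp_force: 0.0
```

Emit:
{"fn": "move_arm", "kwargs": {"moves": [[[0.004,0.003,0,0,0],[0.007,0.006,0,0,0],[0.01,0.008,0,0,0],[0.012,0.01,0,0,0],[0.012,0.01,0,0,0]]]}}

```text
clock: 4.0
eef_pos: [0.5266, 0.1455, 0.0742]
tool_rot: [0.979, 0.204, -0.001, -0.002]
ft_force: [-2.2, -2.1, 0.5]
grip_width: 0.0
grasp_force: 1.2
```

Emit:
{"fn": "move_arm", "kwargs": {"moves": [[[0.003,0.002,0,0,0],[0.006,0.004,0,0,0],[0.009,0.006,0,0,0],[0.012,0.008,0,0,0],[0.012,0.008,0,0,0]]]}}

```text
clock: 4.62
eef_pos: [0.539, 0.1537, 0.0741]
tool_rot: [0.979, 0.204, -0.001, -0.002]
ft_force: [-3.5, -3.9, 1.2]
grip_width: -0.0001
grasp_force: 2.2
```

Emit:
{"fn": "move_arm", "kwargs": {"moves": [[[0.002,0.001,0,0,0],[0.004,0.002,0,0,0],[0.006,0.003,0,0,0],[0.008,0.004,0,0,0],[0.008,0.004,0,0,0]]]}}

```text
clock: 5.25
eef_pos: [0.546, 0.1573, 0.0741]
tool_rot: [0.979, 0.204, -0.002, -0.002]
ft_force: [-5.1, -5.3, 3.5]
grip_width: -0.0002
grasp_force: 3.2
```

Emit:
{"fn": "move_arm", "kwargs": {"moves": [[[0.001,0,0,0,0],[0.002,0.001,0,0,0],[0.003,0.001,0,0,0],[0.003,0.001,0,0,0]]]}}

```text
clock: 5.75
eef_pos: [0.5485, 0.1584, 0.0741]
tool_rot: [0.979, 0.204, -0.002, -0.002]
ft_force: [-5.1, -5.1, 3.8]
grip_width: -0.0
grasp_force: 3.5
```

Emit:
{"fn": "move_arm", "kwargs": {"moves": [[[0.001,0,0,0,0],[0.002,0.001,0,0,0],[0.002,0.001,0,0,0]]]}}

```text
clock: 6.12
eef_pos: [0.5504, 0.1591, 0.0741]
tool_rot: [0.979, 0.204, -0.002, -0.002]
ft_force: [-6.8, -5.6, 3.8]
grip_width: -0.0001
grasp_force: 3.7
```

Emit:
{"fn": "move_arm", "kwargs": {"moves": [[[0.001,0,0,0,0],[0.002,0.001,0,0,0],[0.002,0.001,0,0,0]]]}}

```text
clock: 6.5
eef_pos: [0.551, 0.1593, 0.074]
tool_rot: [0.979, 0.204, -0.004, -0.001]
ft_force: [-9.3, -7.3, 6.9]
grip_width: -0.0001
grasp_force: 5.5
```

The stop has been reached: the TCP lags its command and the force has jumped. I'll confirm it with a wrist view.

```bash
python3 - <<'E'
from h import *
o=monitor.get_obs();c=cam('wrist','w2.png');H=np.array(c['hand_eye']);K=np.array(c['camera_matrix'])
T=np.eye(4);T[:3,:3]=R.from_quat(o['tool_rot']).as_matrix();T[:3,3]=o['eef_pos']
W=T@H
for a in(0,.2,.3,.34):
    t=np.radians(125.8)-a;p=[.588+.12*np.cos(t),.085+.12*np.sin(t),.085]
    q=np.linalg.inv(W)@[*p,1];k=K@[q[0],-q[1],-q[2]];print('ball',a,(k[:2]/k[2]).round(1))
print(o['ft_force'],o['clock'])
E
```

```text
ball 0 [197.6 284.5]
ball 0.2 [189.7 248.6]
ball 0.3 [188.8 229. ]
ball 0.34 [189.  220.9]
[-9.34611409 -7.25395597  6.8964491 ] 6.5
```

View pics/w2.png

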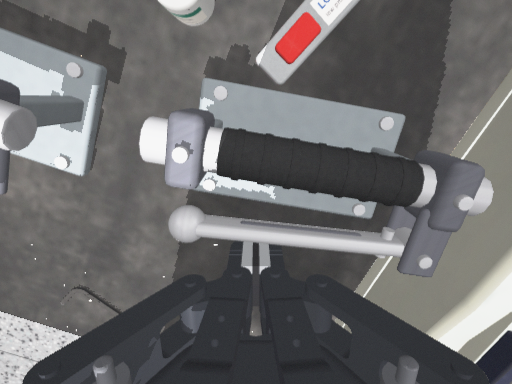

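The ball is at (187,224) and the predicted position at the stop is (189,221), so the lever is at its stop with the gap open. Next I'll back right off.

Emit:
{"fn": "move_arm", "kwargs": {"moves": [[[-0.008,-0.004,0,0,0],[-0.018,-0.01,0,0,0],[-0.03,-0.018,0,0,0],[-0.045,-0.03,0,0,0],[-0.055,-0.038,0,0,0]]]}}

```text
clock: 7.18
eef_pos: [0.4995, 0.1234, 0.0747]
tool_rot: [0.979, 0.204, 0.001, -0.003]
ft_force: [0.3, -0.2, -0.9]
grip_width: 0.0002
grasp_force: 0.0
```

Emit:
{"fn": "move_arm", "kwargs": {"moves": [[[0,0,0,0,0],[0,0,0,0,0],[0,0,0,0,0],[0,0,0,0,0]]]}}

```text
clock: 7.68
eef_pos: [0.4993, 0.1233, 0.0742]
tool_rot: [0.979, 0.204, -0.0, -0.002]
ft_force: [-0.0, 0.1, -0.1]
grip_width: 0.0001
grasp_force: 0.0
```

```bash
python3 - <<'E'
from h import *
o=monitor.get_obs();c=cam('wrist','w3.png');H=np.array(c['hand_eye']);K=np.array(c['camera_matrix'])
T=np.eye(4);T[:3,:3]=R.from_quat(o['tool_rot']).as_matrix();T[:3,3]=o['eef_pos']
W=T@H
for a in(0,.1,.34):
    t=np.radians(125.8)-a;p=[.588+.12*np.cos(t),.085+.12*np.sin(t),.085]
    q=np.linalg.inv(W)@[*p,1];k=K@[q[0],-q[1],-q[2]];print('ball',a,(k[:2]/k[2]).round(1))
print(o['ft_force'],o['eef_pos'])
E
```

```text
ball 0 [165.2 182.4]
ball 0.1 [158.8 159.5]
ball 0.34 [152.2  98.4]
[-0.00819041  0.11161962 -0.13700052] [0.49930448 0.12326796 0.07423015]
```

View pics/w3.png

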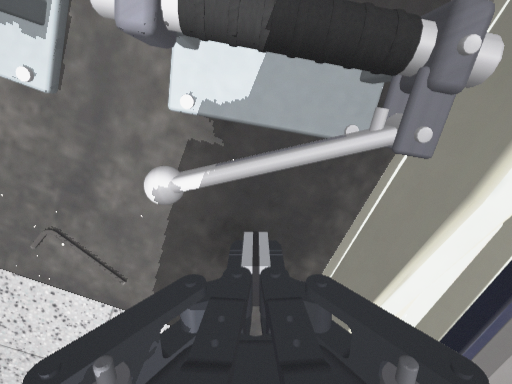

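The lever is back at rest: the ball is at (164,185) against a predicted (165,182), and the fingers are clear of it. Now the gentle second press along the same path.

Emit:
{"fn": "move_arm", "kwargs": {"moves": [[[0.006,0.005,0,0,0],[0.012,0.01,0,0,0],[0.017,0.014,0,0,0],[0.021,0.017,0,0,0],[0.025,0.02,0,0,0]]]}}

```text
clock: 8.35
eef_pos: [0.5242, 0.1432, 0.0742]
tool_rot: [0.979, 0.204, -0.001, -0.002]
ft_force: [0.3, -0.6, -1.3]
grip_width: 0.0003
grasp_force: 0.0
```

Emit:
{"fn": "move_arm", "kwargs": {"moves": [[[0.003,0.002,0,0,0],[0.006,0.004,0,0,0],[0.009,0.006,0,0,0],[0.012,0.008,0,0,0],[0.015,0.01,0,0,0]]]}}

```text
clock: 8.98
eef_pos: [0.5384, 0.1529, 0.0741]
tool_rot: [0.979, 0.204, -0.001, -0.002]
ft_force: [-4.2, -1.5, 2.8]
grip_width: 0.0002
grasp_force: 2.4
```

Emit:
{"fn": "move_arm", "kwargs": {"moves": [[[0.002,0.001,0,0,0],[0.004,0.002,0,0,0],[0.006,0.003,0,0,0],[0.008,0.004,0,0,0],[0.01,0.005,0,0,0]]]}}

```text
clock: 9.6
eef_pos: [0.5478, 0.1575, 0.0741]
tool_rot: [0.979, 0.204, -0.002, -0.002]
ft_force: [-6.8, -2.2, 3.0]
grip_width: -0.0003
grasp_force: 3.6
```

Emit:
{"fn": "move_arm", "kwargs": {"moves": [[[0.001,0.001,0,0,0],[0.002,0.001,0,0,0],[0.003,0.002,0,0,0],[0.004,0.002,0,0,0],[0.004,0.002,0,0,0]]]}}

```text
clock: 10.22
eef_pos: [0.551, 0.1587, 0.074]
tool_rot: [0.979, 0.204, -0.003, -0.001]
ft_force: [-8.7, -3.3, 6.1]
grip_width: 0.0002
grasp_force: 4.5
```

Emit:
{"fn": "move_arm", "kwargs": {"moves": [[[0.0005,0,0,0,0],[0.001,0.0005,0,0,0],[0.001,0.0005,0,0,0],[0.001,0.0005,0,0,0]]]}}

```text
clock: 10.72
eef_pos: [0.5511, 0.1588, 0.074]
tool_rot: [0.979, 0.204, -0.003, -0.001]
ft_force: [-10.5, -5.1, 7.2]
grip_width: -0.0002
grasp_force: 5.7
```

```bash
python3 - <<'E'
from h import *
cam('wrist','w4.png')
E
```

```text
(no output)
```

View pics/w4.png

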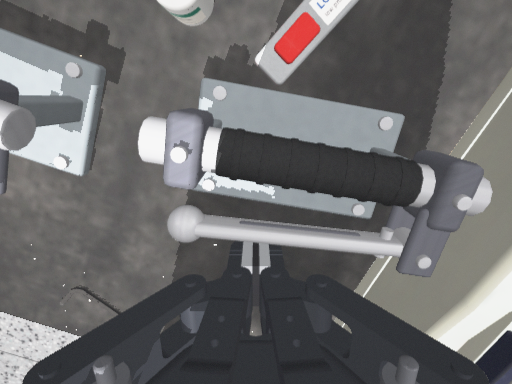

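The picture matches the first press: ball at (187,224), the TCP stalled at the stop, about 12 N, and the bar untouched. I'm handing in.

```bash
python3 -c "
from workcell import job
print(job.job_done())"
```

```text
the job is handed in; nothing more can be done
None
```

I pressed the brake lever to its stop, let it spring fully back untouched, then gently pressed it to its stop again and handed in at about 11 s with it held there at about 12 N; I touched nothing else, and no verdict was returned.

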